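# Re-seat the lid of a bench steam steriliser and lock it

### The arm

A 7-joint arm with a two-finger parallel gripper is mounted at the origin on the work surface. World frame = base frame: x ahead of the robot, y to its left, z up, the work surface at z = 0. Lengths are in mm, angles in rad, forces in N, time in s.
With the tool pointing down it reaches from about 400 to 850 mm from the base axis. Payload 4.5 kg.
Tool frame: the origin (TCP) lies between the finger pads; the fingertips stand 19 mm ahead of it and the grasp point (between the pads) is the TCP; z points along the fingers, y is the direction in which the jaws open and shut (so a half turn about z gives the same grasp; the last joint's range is limited). The gripper opens to 88 mm and grips with 3 to 60 N. Pads are 18 mm wide; open, the fingers measure 123 mm over their backs; the gripper's body (75 mm by 187 mm) begins 45 mm behind the grasp point.
Start: joints at [0.034, 0.689, -0.195, 1.565, 0.157, 0.902, -0.215], TCP at [625.021, 0.025, 257.743] pointing down, gripper open.
Joint ranges: [-3.01, 3.01], [-0.46, 2.08], [-1.47, 1.51], [0.13, 2.56], [-1, 4.14], [0.04, 2.09], [-2.66, 2.66]. Speed limits (rad/s): [2.57, 2.57, 3.14, 3.14, 3.14, 3.14, 3.14].

### API

Orientations are given as a rotation vector (axis times angle).
In Python, from cell import state, viewer, env, models gives the robot as it stands.
- The arm moves only by the tool drive_tool, never from a script. Its argument "deltas" is one flat list of numbers, 7 for each row, row after row: the closure in counts, from 0 (fully open) to 255 (shut), then the shift along the tool's x, y, z in mm, then the turn, a rotation vector about the tool's x, y, z in rad. A call has 1 to 8 rows; each row shifts and turns the commanded pose from where the row before left it, along the tool's axes as they then stand; what a row does not reach is not made up. A row lasts 1/10 s, in which the tool goes at most 50 mm and 8.59 degrees, less where a joint would pass 70% of its speed; a pose out of reach is approached as far as the arm can. A call is refused whole if a number of a shift passes 50 or a number of a turn 0.15, either way. A call with a gripper value outside its range is refused whole. The fingers move at their own pace and stop on an object; "grip_force" is the grip in N (left out, the last holds). Time passes only in rows, so rows that do not move let the fingers close. It gives the time, the measured TCP pose, the force and the opening at its end, in the units of the state.
- state(): the state, without advancing time (a new reading comes with each control period).
- viewer.camera(name): name is "scene" or "side" or "wrist"; returns a dict with "frame" (480x640x3 uint8, red, green, blue), "intrinsics" (3x3 intrinsics, pixels), "k1" (the pictures are not rectified: a ray, as slopes to the right and down, at radius r is drawn at 1 + k1 r^2 times it, then the intrinsics apply), "rvec" (rotation vector, rad) and "tvec" (3), from world to camera coordinates, as OpenCV has them. Camera axes: x right, y down, z forward; pixel columns grow to the right and rows downward; lengths in mm; the calibration is good to about 2 mm. A picture is of the moment at which its call begins. There is no depth.
- env.sign_off(): hands the job in, once; it reports no verdict.
Trained networks look in the newest picture that a camera, given by its name, has taken for a name from the list of things; names that differ only in an ending like _2 or _b are one class to them, and where a whole thing is asked for, a point or a joint stands for the part that bears it (a point fixed in the world has none). Each returns a list of dicts, best first, with "p" (0 to 1); they miss things now and then, are a little off and sometimes report something else, mostly with a low value. They report only what shows in the picture. A call takes as long as a camera call. They do not tell look-alikes from the thing itself.
- models.recognise(label, camera): "box" ([left, top, right, bottom] in pixels, round what is visible of it).
- models.outline_of(label, camera): "pixels" (480x640 bool, what is visible of it) and "box" ([left, top, right, bottom] in pixels, round what is visible of it).
- models.landmark_of(label, camera): "xy" ([column, row] in pixels: a listed point, or the origin of a listed thing).
The state is a dict: "time_s": time; "joints": joint angles; "dq": joint speeds; "joint_torque": joint torques, N m; "tcp_pos": TCP position; "tool_rot": TCP orientation; "force": force on the tool from outside, world axes, zero at the start; "ft_torque": the same for the moment, N m; "gripper_width": finger opening in mm.
Only numpy, scipy, OpenCV 4.12 (cv2) and the standard library are available. Lean on these libraries where they do the work, as an engineer would, in place of code of your own. Each camera call takes 0.05 s, during which the arm holds its last target.

### The job

The lid of the steam steriliser was put on carelessly: it is perched on top of the pot's lugs, and the yellow safety catch has been pushed in underneath its rim. Draw the catch right back, then, without lifting the lid off, turn it backward (anticlockwise seen from above) by its black bar handle until it drops down between the lugs, press it down on its springy gasket and turn it forward (clockwise) until it comes up against its stop. Finish by sliding the catch fully home into the notch in the lid's rim, let go, and leave the tube rack, the dishes and the bottle where they stand.

Things in the scene. Friction and masses are not known exactly. Their poses are not given: they have to be found in the camera images.
- steriliser: Bench steam steriliser, fixed: round steel pot, outside diameter 200, rim 165 above the bench, white base of diameter 216, two black side handles (tops 33 below the rim). Origin: centre of its underside, on the bench; z up; x points out through the handle that carries the yellow catch. Round the rim stand three lugs, hidden by the lid, with three gaps only a little wider than the lid's lugs.
- gasket (a joint): Height (m) of the springy red sealing ring on the pot's rim: 0 = free, its top 170 above the bench; -0.0045 = pressed right down. It carries the lid's weight. To press the lid 3 mm down, enough to turn it, takes about 11 N on the handle, and 15 N to press it right down.
- lid: Loose steel lid, diameter 243, about 0.7 kg, skirt 24 deep, 3 inward lugs at its foot. Origin: centre of the plate's underside; z up; x to the notch. Starts perched, origin 183 up, x 0.1 to 0.6 rad anticlockwise of steriliser x (home: 0, at a solid stop). The gap, 0.15 rad wide, lies within a quarter turn anticlockwise of home: find it by feel. Dropped: 170 up. Home: 167 up. Sideways play 3.
- lid_bar (a point): Middle of the lid's black bar handle: straight, along lid x, 150 long, 22 wide, 20 high, centred on the lid's axis 58 above the lid's origin (241 above the bench at the start), on two posts 62 to each side; open beneath; the plate, gauge and valve under it reach 32 above the lid's origin. Turning the lid takes 0.1 to 0.5 N m.
- lid_notch (a point): Point on the lid's rim at its notch, 118 from the lid's axis along lid x, level with the plate's underside. The notch is a gap about 28 wide in the skirt; a red mark is painted on the rim above it.
- home_mark (a point): Fixed point of the steriliser to which the notch must come: 118 from its axis along its x, 165 above the bench.
- catch (a joint): Yellow sliding safety catch on the handle at steriliser x: 0 = fully in, its tongue 9 under (or in the notch of) the lid's skirt; 0.018 = right back, away from the pot along steriliser x. Sliding takes about 3 N; it stays where left. Pushed in under a perched lid it keeps the lid from dropping; with the lid down it goes fully in only when the lid is home.
- catch_knob (a point): Middle of the top of the catch's upright yellow knob: 24 long along steriliser x, 16 wide, top 193.5 above the bench, 34 above the guide rails beside it. It lies 152 from the steriliser's axis with the catch in, 170 with it back; free on all sides, the lid's edge 19 from it when in. The tongue is 18 wide.
- tube_rack: Orange rack with capped blood tubes, 200 x 70, 100 high, loose; origin: centre of its underside. A bystander.
- dishes: Stack of four clear culture dishes, diameter 92, 60 high, loose; origin: centre of its underside. A bystander.
- reagent: Amber bottle, diameter 70, 150 high, loose; origin: centre of its underside. A bystander.
Not all that is in view belongs to the job. What is shaped like the lid but blue or brown is not meant.

How it is judged (in metres and radians):
On the way, in this order (a step that is already met when the one before it is completed fails the run):
1. the catch is drawn back (at least 13 mm of its 18) (value of joint catch above 0.013 m), for 0.1 s.
2. the lid, turned back into the gap, has dropped level on to the gasket (z of lid in the frame of steriliser below 0.174 m and horizontal distance between lid_notch and home_mark above 0.09 m and angle between lid's own z axis and vertical below 0.03 rad), for 0.2 s.
3. the lid is down and turned forward to its stop, the notch at the catch (horizontal distance between lid_notch and home_mark below 0.01 m and z of lid in the frame of steriliser below 0.17 m and angle between lid's own z axis and vertical below 0.03 rad), for 0.2 s.
At the end, for the whole second after the job is handed in: The lid is down under the pot's lugs (origin less than 170 mm above the steriliser's foot), level within 0.03 rad, its notch within 10 mm of the home mark seen from above, the catch fully in (less than 3 mm from home), everything at rest and let go (all of step 3 and value of joint catch below 0.003 m and linear speed of lid below 0.01 m/s and angular speed of lid below 0.05 rad/s); the robot touches nothing.
It fails at once if the lid is lifted off (more than 15 mm above where it was perched) (z of lid in the frame of steriliser above 0.198 m).
It fails at once if the tube rack is moved more than 30 mm (distance of tube_rack from where it was at the start of the episode above 0.03 m).
It fails at once if the stack of dishes is moved more than 30 mm (distance of dishes from where it was at the start of the episode above 0.03 m).
It fails at once if the bottle is moved more than 30 mm (distance of reagent from where it was at the start of the episode above 0.03 m).
It also fails if it takes over 70 s, if anything falls off the work surface, if the arm or the gripper's body presses on something with over 40 N, if the wrist force passes 120 N, or if a joint passes its speed limit or range.

## Working session

There is one attempt and no reset: what is moved stays moved. The work goes in short steps, Python scripts to look and compute and a tool call to move; the robot and the scene stay as the last step left them, time stands still between calls to the robot, and variables do not carry over. Pictures are saved under pics/ and viewed, and the job is handed in when it is done.

Besides the shell and the picture viewer there is one more tool, called after "Request:" as name(argument=value, ...) on one line, values as JSON. drive_tool: Moves the arm, as the interface text tells. Its arguments: {"type":"object","properties":{"deltas":{"type":"array"},"grip_force":{"type":"number"}},"required":["deltas"]}

```bash
ls; mkdir -p pics; cat > h.py <<'E'
import numpy as np, cv2
from cell import state, viewer, env, models
def ray(c,xy):
    K=np.array(c['intrinsics'],float);u=(xy[0]-K[0,2])/K[0,0];v=(xy[1]-K[1,2])/K[1,1]
    rd=np.hypot(u,v);r=rd
    for _ in range(30): r=rd/(1+c['k1']*r*r)
    s=r/rd if rd>0 else 1
    d=np.array([u*s,v*s,1.]);R=cv2.Rodrigues(np.array(c['rvec'],float))[0];t=np.array(c['tvec'],float).ravel()
    return -R.T@t, R.T@d
def atz(c,xy,z):
    o,d=ray(c,xy);return o+d*(z-o[2])/d[2]
def proj(c,P):
    P=np.atleast_2d(np.array(P,float));R=cv2.Rodrigues(np.array(c['rvec'],float))[0];q=P@R.T+np.array(c['tvec'],float).ravel()
    s=q[:,:2]/q[:,2:];r2=(s**2).sum(1,keepdims=True);s=s*(1+c['k1']*r2)
    K=np.array(c['intrinsics'],float);return np.c_[s[:,0]*K[0,0]+K[0,2],s[:,1]*K[1,1]+K[1,2]]
def tri(c1,p1,c2,p2):
    o1,d1=ray(c1,p1);o2,d2=ray(c2,p2)
    A=np.c_[d1,-d2];s=np.linalg.lstsq(A,o2-o1,rcond=None)[0]
    a=o1+d1*s[0];b=o2+d2*s[1];return (a+b)/2,np.linalg.norm(a-b)
def save(c,n): cv2.imwrite('pics/'+n+'.png',cv2.cvtColor(c['frame'],cv2.COLOR_RGB2BGR))
E
python3 - <<'E'
from h import *
print(state())
C={}
for n in ['scene','side','wrist']:
    c=viewer.camera(n);C[n]=c;save(c,n+'0')
    print(n,ray(c,(320,240)))
    for l in ['steriliser','lid','lid_bar','lid_notch','catch_knob','home_mark','tube_rack','dishes','reagent']:
        print(l,[(np.round(r['xy'],1).tolist(),round(r['p'],2)) for r in models.landmark_of(l,n)][:4])
E
```

```text
pics
{'time_s': 0.0, 'joints': array([ 0.03377639,  0.68998809, -0.19451597,  1.56633258,  0.15730514,
        0.90251739, -0.2150952 ]), 'dq': array([-0.00200062,  0.00098681,  0.00045095, -0.00096957, -0.00022223,
       -0.00067059,  0.00107028]), 'joint_torque': array([ 3.38560185e-04, -5.27571630e+01, -1.26686912e+00, -1.53434461e+01,
       -5.26333472e-02,  6.56995355e-03,  1.65937727e-04]), 'tcp_pos': array([ 6.24400478e+02, -3.37576435e-02,  2.56910552e+02]), 'tool_rot': array([-2.22045776e+00, -2.22071564e+00,  2.20589276e-03]), 'force': array([-0.8474665 ,  0.60575947, -0.2084431 ]), 'ft_torque': array([-0.0214407 , -0.04278107, -0.03547147]), 'gripper_width': 87.72079776404837}
scene (array([1401.77332026,   23.34216724, 1402.94993134]), array([-0.61005312, -0.00201382, -0.79255632]))
steriliser [([323.9, 309.1], 0.98)]
lid [([397.3, 221.5], 0.82), ([240.3, 224.6], 0.79), ([326.5, 274.4], 0.75)]
lid_bar [([328.7, 262.0], 0.87), ([395.1, 209.8], 0.79), ([238.9, 212.7], 0.71)]
lid_notch [([308.0, 308.0], 0.97), ([275.4, 220.2], 0.84), ([381.0, 245.8], 0.83), ([300.1, 306.8]
[... 477 characters left out ...]
.2, 254.3], 0.57)]
lid_bar [([191.6, 240.1], 0.87), ([303.5, 350.2], 0.74), ([327.2, 204.8], 0.72), ([324.3, 187.0], 0.59)]
lid_notch [([364.9, 196.9], 0.87), ([234.2, 248.1], 0.84), ([263.8, 341.8], 0.84)]
catch_knob [([382.3, 202.3], 0.74)]
home_mark [([367.2, 210.1], 0.76)]
tube_rack [([262.6, 190.1], 0.55)]
dishes [([463.8, 356.6], 0.94)]
reagent [([417.6, 389.3], 0.8)]
wrist (array([624.42910716,  74.0400168 , 385.36306414]), array([ 0.007995  , -0.30374751, -0.95290683]))
steriliser []
lid [([200.1, 187.0], 0.79)]
lid_bar [([157.5, 217.1], 0.71)]
lid_notch [([420.2, 268.3], 0.55)]
catch_knob [([199.5, 185.3], 0.67), ([440.6, 353.9], 0.62)]
home_mark []
tube_rack []
dishes []
reagent []
```

View pics/scene0.png

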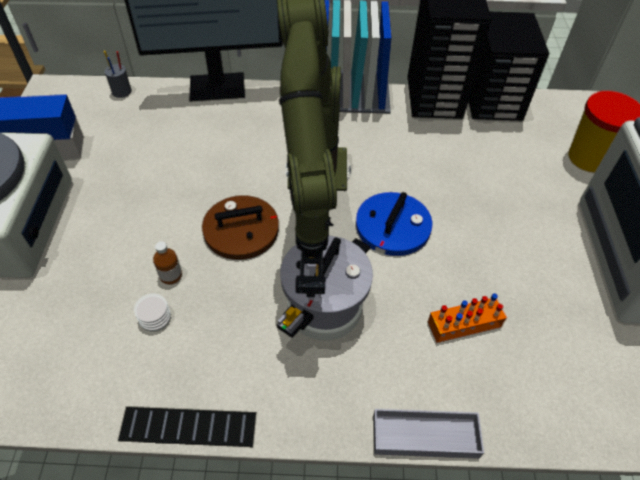

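View pics/side0.png

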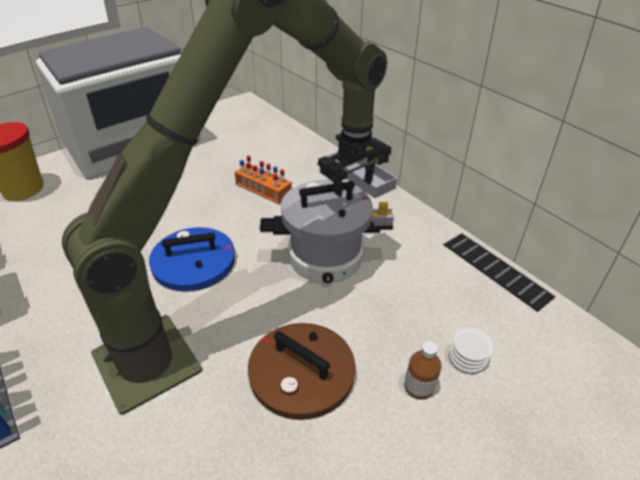

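View pics/wrist0.png

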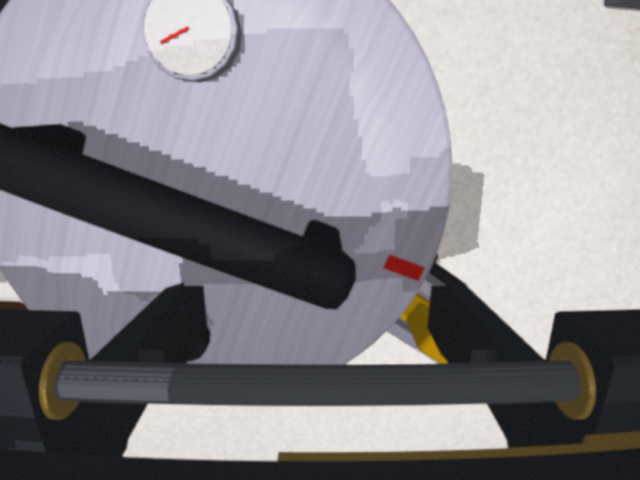

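```bash
python3 - <<'E'
from h import *
a=viewer.camera('scene');b=viewer.camera('side');w=viewer.camera('wrist')
for n,p,q in [('ster',(323.9,309.1),(326.8,256.6)),('lid',(326.5,274.4),(324.3,209.4)),('bar',(328.7,262),(327.2,187)),('bar2',(328.7,262),(324.3,187)),('notch',(308,308),(364.9,196.9)),('knob',(291.2,307.6),(382.3,202.3)),('home',(298.2,308.3),(367.2,210.1)),('rack',(463.5,323.8),(262.6,190.1)),('dish',(153.5,317.2),(463.8,356.6)),('reag',(169.7,270.6),(417.6,389.3))]:
    print(n,tri(a,p,b,q))
print(atz(w,(420.2,268.3),183),atz(w,(440.6,353.9),193),atz(w,(157.5,217.1),241))
E
```

```text
ster (array([573.22252456,  38.10921546,  -2.32490518]), np.float64(0.9828061066661737))
lid (array([566.2988887 ,  42.09064327, 169.86211935]), np.float64(3.090851128745369))
bar (array([575.18315082,  44.8047756 , 238.25940047]), np.float64(0.2686216139644763))
bar2 (array([571.27263248,  47.35272176, 236.50576574]), np.float64(6.883682777988734))
notch (array([6.78293659e+02, 6.44978043e-01, 1.85340091e+02]), np.float64(10.881065673359089))
knob (array([689.03243381, -46.81535008, 194.15649788]), np.float64(3.1761151919570954))
home (array([666.19983602, -25.01500571, 161.38063561]), np.float64(10.827697181975525))
rack (array([603.57920943, 440.23417462,  -3.48563616]), np.float64(0.9435052744606524))
dish (array([ 620.76545508, -444.92409627,    0.72014738]), np.float64(10.180722562858593))
reag (array([ 463.16031995, -434.49315426,    3.79504095]), np.float64(3.6811337875256545))
[679.21266907  -6.2321688  183.        ] [691.67536923 -52.26961865 193.        ] [566.17336636  36.81431879 241.        ]
```

The real lid is grey and sits near (573,40). The catch is toward about -36°, half hidden by the gripper, and the blue and brown lids are decoys. I'll raise the tool, turn it to line up with the catch and look again.

Request:
drive_tool(deltas=[0,0,0,-10,0,0,0.147,0,0,0,-10,0,0,0.147,0,0,0,-10,0,0,0.147,0,0,0,-10,0,0,0.147,0,0,0,-10,0,0,0.147,0,0,0,-10,0,0,0.147,0,0,0,0,0,0,0.147,0,0,0,0,0,0,0.147])

```text
time_s: 2.45
tcp_pos: [625.2, 0.2, 318.2]
tool_rot: [-3.082, -0.607, -0.001]
force: [0.3, 0.0, 0.2]
gripper_width: 88.2
```

Request:
drive_tool(deltas=[0,0,0,0,0,0,0.147,0,0,0,0,0,0,0.147,0,0,0,0,0,0,0.147,0,0,0,0,0,0,0.147,0,0,0,0,0,0,0.147,0,0,0,0,0,0,0.147,0,0,0,0,0,0,0.147,0,0,0,0,0,0,0])

```text
time_s: 3.25
tcp_pos: [625.0, 0.3, 317.6]
tool_rot: [2.985, -0.98, -0.0]
force: [0.3, -0.1, 0.2]
gripper_width: 88.2
```

```bash
cat > look.py <<'E'
import sys
from h import *
t=sys.argv[1]
C={}
for n in ['scene','side','wrist']:
    c=viewer.camera(n);C[n]=c;save(c,n+t)
    for l in ['steriliser','lid','lid_bar','lid_notch','catch_knob','home_mark']:
        C[n,l]=models.landmark_of(l,n)
        print(n,l,[(np.round(r['xy'],1).tolist(),round(r['p'],2)) for r in C[n,l]][:4])
s=state();R=cv2.Rodrigues(s['tool_rot'])[0]
print(s['time_s'],s['tcp_pos'],'\n',R.round(3),s['joints'].round(2),s['force'],s['gripper_width'])
import pickle;pickle.dump((C,R,s['tcp_pos']),open('last.pkl','wb'))
E
python3 look.py 1
```

```text
scene steriliser [([325.2, 307.2], 0.91)]
scene lid [([393.9, 220.4], 0.9), ([240.3, 222.5], 0.77), ([327.8, 273.3], 0.62)]
scene lid_bar [([395.5, 210.7], 0.88), ([237.4, 211.5], 0.85), ([330.7, 260.1], 0.84)]
scene lid_notch [([307.6, 307.3], 0.83), ([380.7, 245.1], 0.66), ([271.9, 218.0], 0.63)]
scene catch_knob [([292.2, 307.2], 0.46)]
scene home_mark [([297.4, 304.6], 0.89), ([152.8, 319.3], 0.57), ([326.0, 307.3], 0.32)]
side steriliser [([324.2, 257.9], 0.65)]
side lid [([301.1, 365.4], 0.63), ([326.0, 205.6], 0.58)]
side lid_bar [([187.9, 239.8], 0.93), ([301.8, 347.0], 0.79), ([326.8, 184.7], 0.64)]
side lid_notch [([234.6, 249.2], 0.86), ([367.1, 199.6], 0.85), ([263.2, 341.1], 0.65)]
side catch_knob [([384.3, 203.7], 0.51)]
side home_mark [([371.2, 211.4], 0.58)]
wrist steriliser []
wrist lid [([318.8, 316.1], 0.94)]
wrist lid_bar [([323.7, 367.7], 0.78)]
wrist lid_notch [([276.9, 156.4], 0.73)]
wrist catch_knob [([315.5, 92.7], 0.8)]
wrist home_mark [([316.8, 148.8], 0.87)]
4.3 [6.25030985e+02 4.46160430e-02 3.17754711e+02] 
 [[ 0.806 -0.592  0.   ]
 [-0.592 -0.806  0.   ]
 [ 0.    -0.    -1.   ]] [-0.31  0.66  0.44  1.51 -0.31  1.04 -2.  ] [ 0.35378293  0.05812357 -0.5380101 ] 88.1309452193331
```

View pics/wrist1.png

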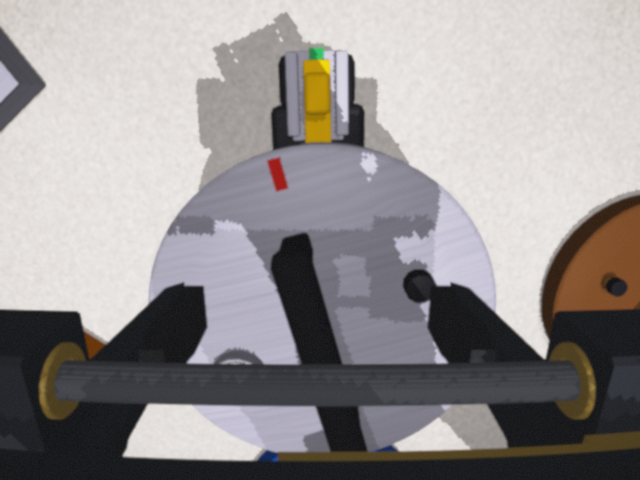

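```bash
python3 - <<'E'
from h import *
import pickle
C,R,p=pickle.load(open('last.pkl','rb'))
w=C['wrist'];o,_=ray(w,(320,240));print(o)
g=lambda n,l:C[n,l][0]['xy']
k=atz(w,g('wrist','catch_knob'),193.5);h=atz(w,g('wrist','home_mark'),165);n=atz(w,g('wrist','lid_notch'),183);b=atz(w,g('wrist','lid_bar'),241);l=atz(w,g('wrist','lid'),183)
print('knob',k,'home',h,'notch',n,'bar',b,'lid',l)
print('sc/side knob',tri(C['scene'],g('scene','catch_knob'),C['side'],g('side','catch_knob')))
print('scene knob',atz(C['scene'],g('scene','catch_knob'),193.5),atz(C['side'],g('side','catch_knob'),193.5))
print('scene bar',atz(C['scene'],(330.7,260.1),241),atz(C['side'],(326.8,184.7),241))
print('notch',atz(C['scene'],g('scene','lid_notch'),183),atz(C['side'],(367.1,199.6),183))
E
```

```text
[684.24387514 -44.21973276 445.36478798]
knob [692.80983738 -49.23961912 193.5       ] home [664.12707726 -29.0364487  165.        ] notch [676.56274136  -6.90641716 183.        ] bar [566.86646227  37.46888835 241.        ] lid [570.43792628  38.1219383  183.        ]
sc/side knob (array([689.69720953, -48.1294382 , 192.37367802]), np.float64(12.20905449755187))
scene knob [686.31979925 -43.144094   193.5       ] [690.09146751 -55.67546166 193.5       ]
scene bar [571.05414648  49.65006106 241.        ] [578.34387695  50.84910453 241.        ]
notch [678.7149813   -4.81252145 183.        ] [675.77248552  -4.08308368 183.        ]
```

Request:
drive_tool(deltas=[120,42,0,0,0,0,0,120,42,0,0,0,0,0,120,0,0,45,0,0,0,120,0,0,45,0,0,0,120,0,0,30,0,0,0,120,0,0,0,0,0,0], grip_force=20)

```text
time_s: 4.9
tcp_pos: [689.5, -48.9, 192.7]
tool_rot: [2.983, -0.979, -0.016]
force: [-0.4, -0.1, -0.5]
gripper_width: 46.5
```

```bash
python3 - <<'E'
from h import *
c=viewer.camera('wrist');save(c,'wrist2');print(state()['tcp_pos'],state()['gripper_width'])
r=models.landmark_of('catch_knob','wrist');print(r[:2]);print([atz(c,x['xy'],193.5) for x in r[:2]])
E
```

```text
[691.5219825  -49.42678716 195.98486658] 46.851192266323274
[{'xy': [311.3, 327.7], 'p': 0.84}]
[array([691.6361638 , -48.54344494, 193.5       ])]
```

View pics/wrist2.png

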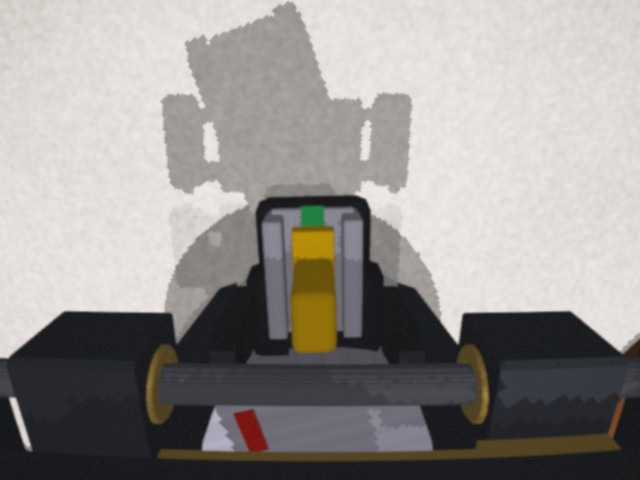

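The knob is centred between the jaws, seen at (312,325). I'll go down 12 mm, close on it and draw it back.

Request:
drive_tool(deltas=[120,0,0,12,0,0,0,255,0,0,0,0,0,0,255,0,0,0,0,0,0,255,0,0,0,0,0,0,255,0,0,0,0,0,0], grip_force=20)

```text
time_s: 5.5
tcp_pos: [693.0, -49.8, 186.4]
tool_rot: [-2.985, 0.979, -0.002]
force: [0.3, -0.9, 0.2]
gripper_width: 16.9
```

Request:
drive_tool(deltas=[255,5,0,0,0,0,0,255,5,0,0,0,0,0,255,5,0,0,0,0,0,255,4,0,0,0,0,0,255,0,0,0,0,0,0,255,0,0,0,0,0,0], grip_force=20)

```text
time_s: 6.1
tcp_pos: [707.8, -60.2, 186.2]
tool_rot: [-2.984, 0.978, 0.002]
force: [-4.4, 3.1, 7.3]
gripper_width: 15.9
```

Request:
drive_tool(deltas=[100,0,0,0,0,0,0,100,0,0,0,0,0,0,100,0,0,-50,0,0,0,100,0,0,-50,0,0,0,100,-43,0,-10,0,0,0,100,-43,0,0,0,0,0,100,-43,0,0,0,0,0,100,-41,2,0,0,0,0])

```text
time_s: 6.9
tcp_pos: [568.8, 38.9, 295.6]
tool_rot: [-2.985, 0.98, -0.001]
force: [-0.2, 0.2, -0.2]
gripper_width: 53.3
```

Request:
drive_tool(deltas=[100,0,0,0,0,0,-0.116,100,0,0,0,0,0,-0.116,100,0,0,0,0,0,0])

```text
time_s: 7.2
tcp_pos: [570.2, 37.9, 295.8]
tool_rot: [-3.078, 0.627, -0.002]
force: [-0.1, -0.1, -0.0]
gripper_width: 53.6
```

```bash
python3 look.py 3 | grep -v -e scene -e side
```

```text
wrist steriliser []
wrist lid [([633.2, 324.1], 0.97), ([319.6, 237.8], 0.75)]
wrist lid_bar []
wrist lid_notch [([313.5, 30.7], 0.94), ([258.8, 408.9], 0.71)]
wrist catch_knob []
wrist home_mark [([317.2, 236.4], 0.54)]
8.25 [569.84620797  38.1197145  295.75123518] 
 [[ 0.92  -0.391  0.   ]
 [-0.391 -0.92   0.   ]
 [ 0.    -0.    -1.   ]] [-0.37  0.6   0.38  1.7  -0.27  0.89 -1.86] [-0.60151281 -0.48541781  0.52133266] 53.65169135775087
```

View pics/wrist3.png

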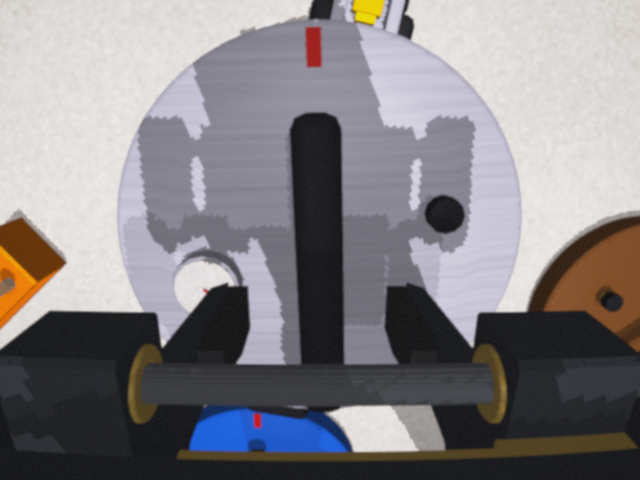

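View pics/scene3.png

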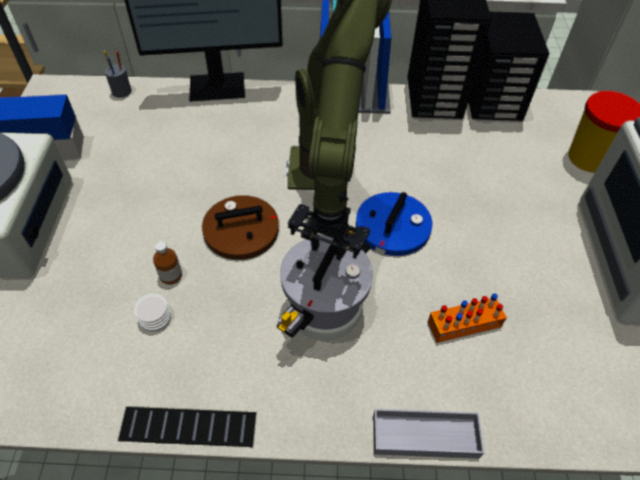

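```bash
python3 - <<'E'
from h import *
import pickle
C,R,p=pickle.load(open('last.pkl','rb'));w=C['wrist']
for a in [(291,135),(340,135),(297,340),(343,340),(315.5,113)]:
    q=atz(w,a,251);print(a,((q-p)@R).round(1))
for a in [(314,47),(119,213),(521,213),(320,22)]: print(a,((atz(w,a,187)-p)@R).round(1))
ax=np.array([569.5,38.5])
for n in ['scene','side']:
    for r in C[n,'catch_knob'][:2]:
        q=atz(C[n],r['xy'],193.5);print(n,r['p'],q,np.hypot(*(q[:2]-ax)))
n=atz(w,(314,47),185)[:2]-ax;print(np.arctan2(n[1],n[0]))
E
```

```text
(291, 135) [ 64.  -10.3  44.8]
(340, 135) [64.   9.8 44.8]
(297, 340) [-31.2  -9.2  44.8]
(343, 340) [-31.2  12.7  44.7]
(315.5, 113) [72.7 -0.3 44.8]
(314, 47) [106.8  -1.3 108.8]
(119, 213) [  15.4 -118.9  108.8]
(521, 213) [ 15.4 123.1 108.7]
(320, 22) [119.4   1.9 108.8]
scene 0.66 [705.94788362 -57.91446967 193.5       ] 167.07415990280424
side 0.75 [707.64065666 -56.86065305 193.5       ] 167.8585570429505
-0.39218818123130056
```

Request:
drive_tool(deltas=[100,-1,1,15,0,0,-0.02,100,0,0,25,0,0,0,100,0,0,15,0,0,0,100,0,0,0,0,0,0,255,0,0,0,0,0,0,255,0,0,0,0,0,0,255,0,0,0,0,0,0,255,0,0,0,0,0,0], grip_force=40)

```text
time_s: 9.05
tcp_pos: [568.9, 37.6, 241.4]
tool_rot: [-3.084, 0.597, -0.002]
force: [-1.1, 0.4, -0.5]
gripper_width: 23.8
```

Request:
drive_tool(deltas=[255,0,0,1,0,0,0,255,0,0,1,0,0,-0.03,255,0,0,0,0,0,-0.03,255,0,0,0,0,0,-0.03], grip_force=40)

```text
time_s: 9.45
tcp_pos: [570.8, 37.4, 241.2]
tool_rot: [-3.107, 0.457, -0.01]
force: [-0.2, 0.7, 12.0]
gripper_width: 21.6
```

```bash
cat > st.py <<'E'
from h import *
s=state();R=cv2.Rodrigues(s['tool_rot'])[0]
print(s['time_s'],s['tcp_pos'].round(2),'yaw',round(float(np.arctan2(R[1,0],R[0,0])),3),'tilt',R[:,2].round(3),'F',s['force'].round(1),'T',s['ft_torque'].round(2),s['gripper_width'].round(1),s['joints'].round(2))
E
python3 st.py
```

```text
Traceback (most recent call last):
  File "st.py", line 3, in <module>
    print(s['time_s'],s['tcp_pos'].round(2),'yaw',round(float(np.arctan2(R[1,0],R[0,0])),3),'tilt',R[:,2].round(3),'F',s['force'].round(1),'T',s['ft_torque'].round(2),s['gripper_width'].round(1),s['joints'].round(2))
                                                                                                                                                                       ^^^^^^^^^^^^^^^^^^^^^^^^
AttributeError: 'float' object has no attribute 'round'
```

Request:
drive_tool(deltas=[255,0,0,0,0,0,-0.04,255,0,0,0,0,0,-0.04,255,0,0,0,0,0,0])

```text
time_s: 9.75
tcp_pos: [570.8, 37.4, 241.2]
tool_rot: [-3.123, 0.332, -0.01]
force: [0.5, -0.4, 11.2]
gripper_width: 21.4
```

```bash
sed -i "s/s\['gripper_width'\].round(1)/round(float(s['gripper_width']),1)/" st.py; python3 st.py
```

```text
9.75 [570.84  37.37 241.24] yaw -0.212 tilt [ 0.006  0.001 -1.   ] F [ 0.5 -0.4 11.2] T [0.03 0.14 0.08] 21.4 [-0.31  0.65  0.28  1.77 -0.25  0.75 -1.68]
```

Request:
drive_tool(deltas=[255,0,0,0,0,0,-0.04,255,0,0,0,0,0,-0.04,255,0,0,0,0,0,0])

```text
time_s: 10.05
tcp_pos: [570.9, 37.4, 241.3]
tool_rot: [-3.134, 0.207, -0.01]
force: [0.2, -0.8, 11.2]
gripper_width: 21.2
```

Request:
drive_tool(deltas=[255,0,0,0,0,0,-0.04,255,0,0,0,0,0,-0.04,255,0,0,0,0,0,0])

```text
time_s: 10.35
tcp_pos: [570.9, 37.4, 241.2]
tool_rot: [-3.14, 0.081, -0.01]
force: [0.2, 0.0, 10.4]
gripper_width: 21.4
```

Request:
drive_tool(deltas=[255,0,0,0,0,0,-0.04,255,0,0,0,0,0,-0.04,255,0,0,0,0,0,0])

```text
time_s: 10.65
tcp_pos: [570.9, 37.4, 241.2]
tool_rot: [-3.141, -0.044, -0.01]
force: [-1.0, -0.2, 10.9]
gripper_width: 21.6
```

Request:
drive_tool(deltas=[255,0,0,0,0,0,-0.04,255,0,0,0,0,0,-0.04,255,0,0,0,0,0,0])

```text
time_s: 10.95
tcp_pos: [570.9, 37.5, 241.2]
tool_rot: [-3.137, -0.17, -0.01]
force: [0.9, 0.7, 11.4]
gripper_width: 21.6
```

Request:
drive_tool(deltas=[255,0,0,0,0,0,-0.04,255,0,0,0,0,0,-0.04,255,0,0,0,0,0,0])

```text
time_s: 11.25
tcp_pos: [570.9, 37.5, 241.2]
tool_rot: [-3.128, -0.295, -0.01]
force: [0.4, -0.4, 11.8]
gripper_width: 21.2
```

Request:
drive_tool(deltas=[255,0,0,0,0,0,-0.04,255,0,0,0,0,0,-0.04,255,0,0,0,0,0,0])

```text
time_s: 11.55
tcp_pos: [570.9, 37.5, 241.2]
tool_rot: [3.113, 0.42, 0.01]
force: [-0.3, 0.3, 11.8]
gripper_width: 21.6
```

```bash
python3 st.py; python3 -c "
from h import *
save(viewer.camera('wrist'),'w4')"
```

```text
11.55 [570.85  37.54 241.22] yaw 0.268 tilt [ 0.006  0.001 -1.   ] F [-0.3  0.3 11.8] T [0.09 0.08 0.04] 21.6 [-0.23  0.64  0.14  1.76 -0.12  0.74 -1.33]
```

View pics/w4.png

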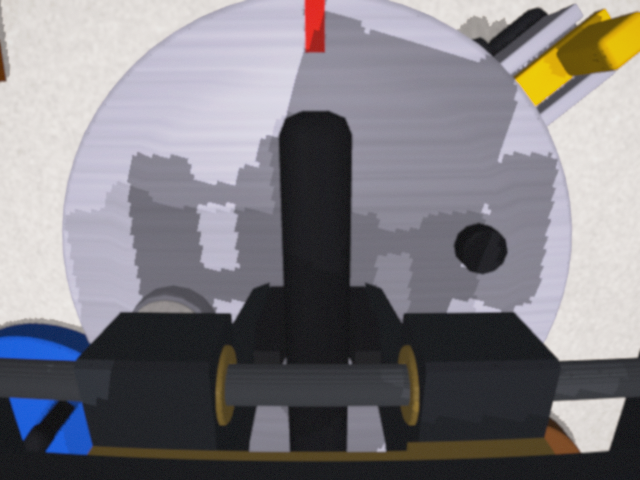

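Request:
drive_tool(deltas=[255,0,0,0,0,0,-0.04,255,0,0,0,0,0,-0.04,255,0,0,0,0,0,0])

```text
time_s: 11.9
tcp_pos: [569.8, 37.8, 239.8]
tool_rot: [-3.094, -0.544, -0.006]
force: [3.9, 2.6, -2.4]
gripper_width: 21.5
```

Request:
drive_tool(deltas=[255,0,0,0,0,0,-0.04,255,0,0,0,0,0,-0.04,255,0,0,0,0,0,0])

```text
time_s: 12.2
tcp_pos: [567.1, 37.4, 237.4]
tool_rot: [-3.069, -0.669, 0.006]
force: [0.8, -0.8, -7.7]
gripper_width: 21.7
```

Request:
drive_tool(deltas=[255,0,0,0,0,0,-0.04,255,0,0,0,0,0,-0.04,255,0,0,0,0,0,0])

```text
time_s: 12.5
tcp_pos: [568.5, 37.7, 238.6]
tool_rot: [-3.04, -0.79, -0.0]
force: [0.3, -0.2, -7.9]
gripper_width: 21.2
```

Request:
drive_tool(deltas=[255,0,0,0,0,0,-0.04,255,0,0,0,0,0,-0.04,255,0,0,0,0,0,0])

```text
time_s: 12.8
tcp_pos: [568.5, 37.3, 238.8]
tool_rot: [-3.007, -0.909, -0.0]
force: [-0.9, 0.2, -7.1]
gripper_width: 21.6
```

```bash
python3 st.py; python3 -c "
from h import *
save(viewer.camera('wrist'),'w5');save(viewer.camera('side'),'s5')"
```

```text
12.8 [568.52  37.26 238.8 ] yaw 0.587 tilt [-0.  0. -1.] F [-0.9  0.2 -7.1] T [ 0.16  0.03 -1.16] 21.6 [-0.17  0.64  0.04  1.76 -0.04  0.74 -1.09]
```

View pics/w5.png

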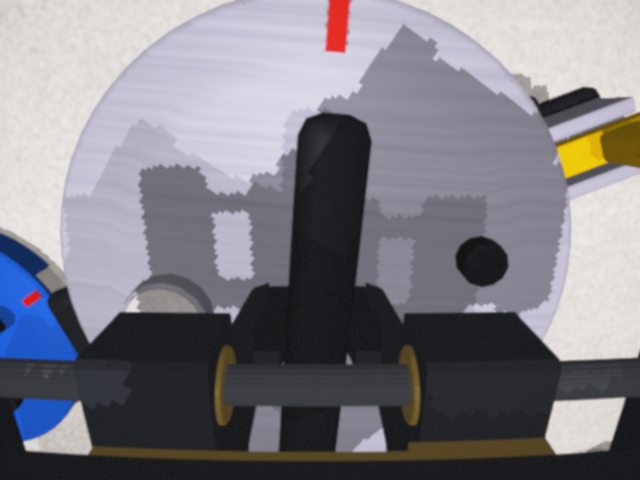

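The lid has dropped into the gap and is against its far side (Tz -1.16 N m, with the bar slipping in the jaws). I'll turn back a little and lower it.

Request:
drive_tool(deltas=[255,0,0,0,0,0,0.06,255,0,0,0,0,0,0.06,255,0,0,3,0,0,0.03,255,0,0,3,0,0,0,255,0,0,0,0,0,0])

```text
time_s: 13.4
tcp_pos: [568.0, 37.7, 232.1]
tool_rot: [3.066, 0.686, -0.002]
force: [-0.7, 0.1, -7.3]
gripper_width: 21.4
```

```bash
python3 st.py
```

```text
13.4 [568.02  37.69 232.07] yaw 0.44 tilt [-0.001 -0.    -1.   ] F [-0.7  0.1 -7.3] T [ 0.05  0.1  -0.05] 21.4 [-0.2   0.65  0.09  1.77 -0.08  0.73 -1.2 ]
```

Request:
drive_tool(deltas=[255,0,0,2,0,0,0,255,0,0,2,0,0,0,255,0,0,1,0,0,0,255,0,0,0,0,0,0,255,0,0,0,0,0,0])

```text
time_s: 13.9
tcp_pos: [569.1, 37.6, 228.2]
tool_rot: [3.066, 0.682, 0.002]
force: [0.2, 0.8, -3.1]
gripper_width: 21.4
```

```bash
python3 st.py
```

```text
13.9 [569.06  37.61 228.17] yaw 0.438 tilt [ 0.001  0.    -1.   ] F [ 0.2  0.8 -3.1] T [ 0.07  0.09 -0.04] 21.4 [-0.2   0.65  0.09  1.78 -0.08  0.71 -1.2 ]
```

Request:
drive_tool(deltas=[255,0,0,2,0,0,0,255,0,0,2,0,0,0,255,0,0,2,0,0,0,255,0,0,0,0,0,0], grip_force=50)

```text
time_s: 14.3
tcp_pos: [569.9, 37.6, 223.7]
tool_rot: [3.066, 0.682, 0.006]
force: [-2.4, -0.7, 11.3]
gripper_width: 21.2
```

```bash
python3 st.py; python3 -c "
from h import *
save(viewer.camera('wrist'),'w6')"
```

```text
14.3 [569.93  37.62 223.68] yaw 0.438 tilt [ 0.004  0.001 -1.   ] F [-2.4 -0.7 11.3] T [ 0.08  0.63 -0.03] 21.2 [-0.2   0.66  0.08  1.78 -0.08  0.7  -1.2 ]
```

View pics/w6.png

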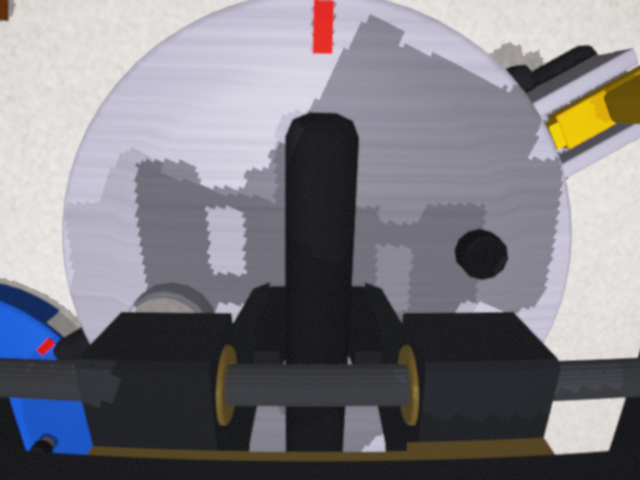

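Request:
drive_tool(deltas=[255,0,0,0.6,0,0,0,255,0,0,0,0,0,0.04,255,0,0,0,0,0,0.04,255,0,0,0,0,0,0.04,255,0,0,0,0,0,0.04,255,0,0,0,0,0,0], grip_force=50)

```text
time_s: 14.95
tcp_pos: [570.5, 38.8, 223.6]
tool_rot: [-3.11, -0.436, -0.009]
force: [-1.0, 1.2, 11.0]
gripper_width: 21.5
```

```bash
python3 st.py
```

```text
14.95 [570.48  38.85 223.57] yaw 0.278 tilt [ 0.006  0.002 -1.   ] F [-1.   1.2 11. ] T [0.48 0.42 0.01] 21.5 [-0.23  0.66  0.13  1.78 -0.13  0.7  -1.32]
```

Request:
drive_tool(deltas=[255,0,0,0,0,0,0.05,255,0,0,0,0,0,0.05,255,0,0,0,0,0,0.05,255,0,0,0,0,0,0])

```text
time_s: 15.35
tcp_pos: [570.6, 38.7, 223.6]
tool_rot: [-3.134, -0.201, -0.009]
force: [-2.5, 2.2, 12.4]
gripper_width: 21.5
```

```bash
python3 st.py;  python3 -c "
from h import *
save(viewer.camera('wrist'),'w7')"
```

```text
15.35 [570.59  38.68 223.57] yaw 0.128 tilt [ 0.006  0.002 -1.   ] F [-2.5  2.2 12.4] T [ 0.44  0.38 -0.  ] 21.5 [-0.25  0.67  0.18  1.78 -0.17  0.7  -1.43]
```

View pics/w7.png

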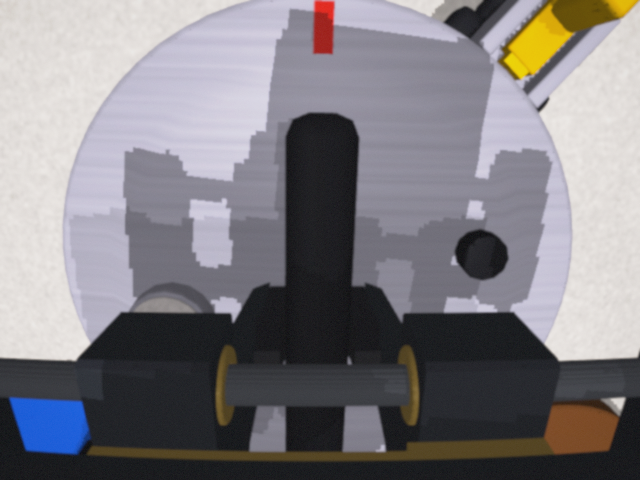

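Request:
drive_tool(deltas=[255,0,0,0,0,0,0.06,255,0,0,0,0,0,0.06,255,0,0,0,0,0,0.06,255,0,0,0,0,0,0.06,255,0,0,0,0,0,0.06,255,0,0,0,0,0,0.06,255,0,0,0,0,0,0.06,255,0,0,0,0,0,0.06])

```text
time_s: 16.2
tcp_pos: [571.2, 38.1, 223.7]
tool_rot: [-3.091, 0.55, -0.01]
force: [-1.0, 1.1, 12.4]
gripper_width: 21.5
```

Request:
drive_tool(deltas=[255,0,0,0,0,0,0.05,255,0,0,0,0,0,0.05,255,0,0,0,0,0,0.05,255,0,0,0,0,0,0.05,255,0,0,0,0,0,0])

```text
time_s: 16.7
tcp_pos: [571.0, 38.1, 223.6]
tool_rot: [-3.02, 0.856, -0.009]
force: [-1.0, 1.6, 11.7]
gripper_width: 21.9
```

```bash
python3 st.py;  python3 -c "
from h import *
save(viewer.camera('wrist'),'w8')"
```

```text
16.7 [571.02  38.15 223.61] yaw -0.552 tilt [ 0.007  0.001 -1.   ] F [-1.   1.6 11.7] T [ 0.25  0.25 -0.13] 21.9 [-0.37  0.69  0.38  1.79 -0.37  0.72 -1.91]
```

View pics/w8.png

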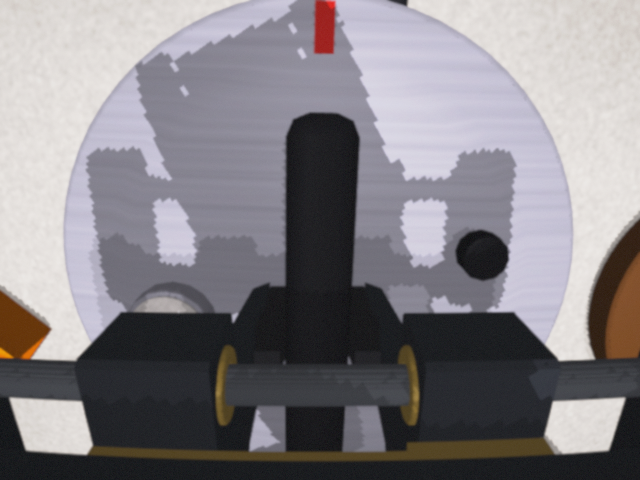

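Request:
drive_tool(deltas=[255,0,0,0,0,0,0.03,255,0,0,0,0,0,0.03,255,0,0,0,0,0,0.02,255,0,0,0,0,0,0])

```text
time_s: 17.15
tcp_pos: [569.4, 36.8, 223.4]
tool_rot: [2.987, -0.972, 0.005]
force: [-3.8, -1.2, 13.7]
gripper_width: 21.3
```

```bash
python3 st.py
```

```text
17.15 [569.45  36.77 223.39] yaw -0.629 tilt [ 0.003 -0.001 -1.   ] F [-3.8 -1.2 13.7] T [-0.29  0.82  0.98] 21.3 [-0.38  0.69  0.4   1.79 -0.38  0.73 -1.97]
```

The stop is reached (Tz +0.98 N m at yaw -0.63). I'll let go, rise and check.

Request:
drive_tool(deltas=[100,0,0,-2,0,0,0,100,0,0,0,0,0,0,100,0,0,0,0,0,0,100,0,0,-45,0,0,0,100,0,0,-45,0,0,0,100,0,0,0,0,0,0])

```text
time_s: 17.75
tcp_pos: [572.0, 36.9, 318.4]
tool_rot: [-2.982, 0.976, -0.017]
force: [0.6, 0.2, -0.9]
gripper_width: 53.2
```

```bash
python3 look.py 9
```

```text
scene steriliser [([326.3, 307.7], 0.67)]
scene lid [([244.1, 225.3], 0.86), ([394.5, 220.5], 0.68), ([327.3, 278.4], 0.56)]
scene lid_bar [([238.4, 212.0], 0.96), ([396.8, 210.5], 0.93), ([325.9, 263.9], 0.92), ([327.6, 309.9], 0.31)]
scene lid_notch [([273.6, 217.4], 0.77), ([379.1, 245.4], 0.75), ([301.4, 303.1], 0.71)]
scene catch_knob [([285.6, 312.9], 0.47)]
scene home_mark [([300.0, 307.4], 0.94), ([323.4, 311.9], 0.59)]
side steriliser [([325.3, 258.8], 0.69)]
side lid [([190.3, 254.9], 0.9), ([300.5, 364.8], 0.75), ([326.0, 211.1], 0.64)]
side lid_bar [([325.6, 189.5], 0.93), ([190.0, 237.9], 0.92), ([303.3, 349.3], 0.56), ([421.1, 386.8], 0.2)]
side lid_notch [([230.7, 250.3], 0.95), ([262.8, 342.9], 0.84), ([368.5, 208.0], 0.71), ([421.0, 387.2], 0.5)]
side catch_knob [([392.1, 203.5], 0.58)]
side home_mark [([367.3, 212.8], 0.88)]
wrist steriliser []
wrist lid [([316.2, 219.9], 0.89)]
wrist lid_bar [([318.1, 251.7], 0.7)]
wrist lid_notch [([309.5, 407.5], 0.97), ([310.5, 38.4], 0.9), ([588.7, 320.6], 0.86)]
wrist catch_knob [([318.8, 219.3], 0.63)]
wrist home_mark [([314.2, 37.2], 0.61)]
18.8 [568.54077018  37.56638715 313.1701866 ] 
 [[ 0.807 -0.591  0.   ]
 [-0.591 -0.807  0.   ]
 [ 0.    -0.    -1.   ]] [-0.42  0.59  0.47  1.69 -0.32  0.94 -2.03] [ 0.53377864 -0.12797403 -0.13894596] 53.53049109648497
```

View pics/wrist9.png

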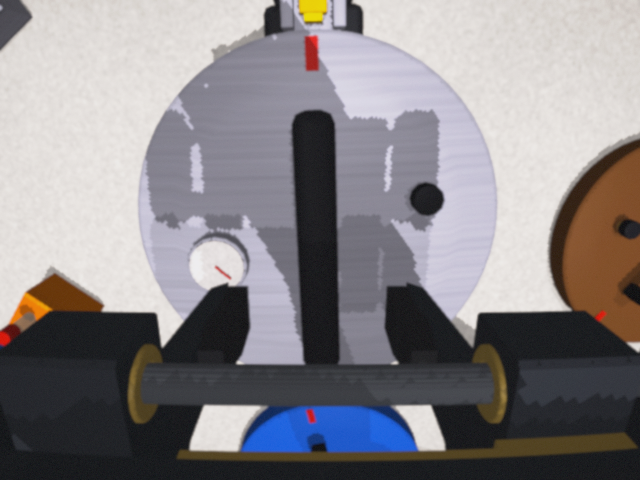

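View pics/side9.png

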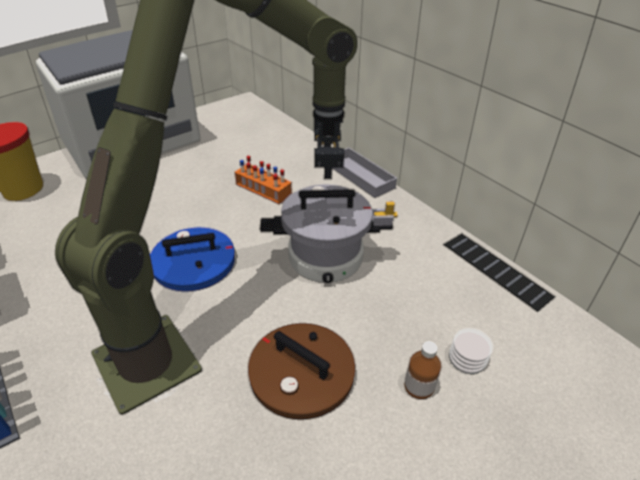

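The red mark at (312,52) lines up with the catch at (313,12), and the lid sits low. Next I'll grasp the knob again.

Request:
drive_tool(deltas=[100,43,-1,0,0,0,0,100,43,-1,0,0,0,0,100,43,-1,0,0,0,0,100,41,0,0,0,0,0,100,0,0,45,0,0,0,100,0,0,45,0,0,0,100,0,0,20,0,0,0,100,0,0,0,0,0,0], grip_force=20)

```text
time_s: 19.6
tcp_pos: [705.1, -59.8, 198.9]
tool_rot: [2.985, -0.976, -0.012]
force: [0.2, 0.1, 0.1]
gripper_width: 53.3
```

```bash
python3 st.py;  python3 -c "
from h import *
save(viewer.camera('wrist'),'w10')"
```

```text
19.6 [705.07 -59.76 198.92] yaw -0.632 tilt [-0.008  0.001 -1.   ] F [0.2 0.1 0.1] T [ 0.11  0.1  -0.01] 53.3 [-0.17  0.91  0.4   1.35 -0.39  0.97 -1.88]
```

View pics/w10.png

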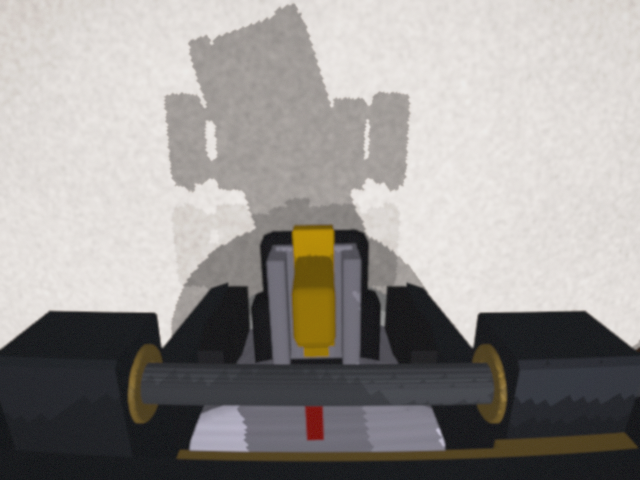

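Request:
drive_tool(deltas=[100,0,0,14,0,0,0,100,0,0,0,0,0,0,255,0,0,0,0,0,0,255,0,0,0,0,0,0,255,0,0,0,0,0,0,255,0,0,0,0,0,0], grip_force=20)

```text
time_s: 20.25
tcp_pos: [707.7, -60.5, 189.7]
tool_rot: [-2.986, 0.976, -0.001]
force: [-0.7, -0.6, 0.1]
gripper_width: 23.4
```

Request:
drive_tool(deltas=[255,-5,0,0,0,0,0,255,-5,0,0,0,0,0,255,-5,0,0,0,0,0,255,-4,0,0,0,0,0,255,0,0,0,0,0,0,255,0,0,0,0,0,0])

```text
time_s: 20.85
tcp_pos: [691.5, -48.8, 189.4]
tool_rot: [-2.986, 0.976, 0.002]
force: [-1.0, -0.6, 3.4]
gripper_width: 15.9
```

```bash
python3 st.py
```

```text
20.85 [691.53 -48.83 189.39] yaw -0.632 tilt [-0.001  0.001 -1.   ] F [-1.  -0.6  3.4] T [0.04 0.22 0.16] 15.9 [-0.19  0.89  0.4   1.41 -0.39  0.91 -1.88]
```

Request:
drive_tool(deltas=[255,-1,0,0,0,0,0,255,-1,0,0,0,0,0,255,0,0,0,0,0,0])

```text
time_s: 21.15
tcp_pos: [691.0, -48.4, 189.4]
tool_rot: [2.986, -0.977, 0.002]
force: [1.8, -1.1, 1.4]
gripper_width: 15.5
```

```bash
python3 st.py;  python3 -c "
from h import *
save(viewer.camera('wrist'),'w11');save(viewer.camera('side'),'s11')"
```

```text
21.15 [690.97 -48.43 189.44] yaw -0.632 tilt [ 0.001 -0.001 -1.   ] F [ 1.8 -1.1  1.4] T [-0.28 -0.28  0.17] 15.5 [-0.19  0.89  0.4   1.42 -0.39  0.91 -1.88]
```

View pics/w11.png

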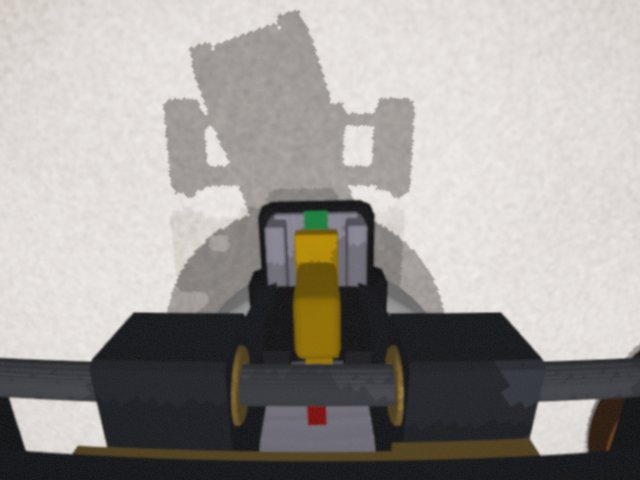

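Request:
drive_tool(deltas=[255,-2,0,0,0,0,0,255,0,0,0,0,0,0])

```text
time_s: 21.45
tcp_pos: [690.2, -47.9, 189.4]
tool_rot: [2.985, -0.977, 0.006]
force: [4.6, -3.5, 0.4]
gripper_width: 15.8
```

```bash
python3 st.py
```

```text
21.45 [690.16 -47.89 189.43] yaw -0.632 tilt [ 0.003 -0.002 -1.   ] F [ 4.6 -3.5  0.4] T [-0.65 -0.97  0.18] 15.8 [-0.19  0.89  0.4   1.43 -0.39  0.9  -1.88]
```

Request:
drive_tool(deltas=[100,0,0,0,0,0,0,100,0,0,0,0,0,0,100,0,0,0,0,0,0,100,0,0,-50,0,0,0,100,0,0,-50,0,0,0,100,-30,0,-20,0,0,0,100,-40,0,0,0,0,0,100,0,0,0,0,0,0])

```text
time_s: 22.25
tcp_pos: [627.8, -1.0, 309.0]
tool_rot: [-2.985, 0.97, 0.012]
force: [-0.1, 2.0, -0.1]
gripper_width: 53.2
```

```bash
python3 look.py 12; python3 - <<'E'
from h import *
import pickle
C,R,p=pickle.load(open('last.pkl','rb'));w=C['wrist']
g=lambda n,l,z:atz(C[n],C[n,l][0]['xy'],z)
k=g('wrist','catch_knob',193.5);h=g('wrist','home_mark',165);n=g('wrist','lid_notch',167)
ax=np.array([569.5,38.5])
print(k,np.hypot(*(k[:2]-ax)),h,n,np.hypot(*(h-n)[:2]))
E
```

```text
scene steriliser [([324.7, 306.8], 0.67), ([152.9, 318.8], 0.31)]
scene lid [([327.4, 274.5], 0.82), ([238.6, 224.1], 0.69), ([395.5, 220.3], 0.63)]
scene lid_bar [([326.3, 264.4], 0.87), ([395.7, 210.5], 0.86), ([234.6, 211.3], 0.66)]
scene lid_notch [([299.1, 303.6], 0.75), ([379.1, 251.0], 0.74), ([272.2, 218.9], 0.73)]
scene catch_knob [([291.3, 305.8], 0.75), ([297.1, 306.8], 0.61)]
scene home_mark [([297.9, 305.7], 0.74)]
side steriliser [([324.9, 256.7], 0.94)]
side lid [([298.4, 366.4], 0.96), ([326.8, 211.9], 0.59), ([192.1, 255.6], 0.59), ([262.9, 190.3], 0.38)]
side lid_bar [([190.2, 242.5], 0.81), ([327.4, 193.7], 0.61), ([302.3, 347.2], 0.59)]
side lid_notch [([365.9, 207.8], 0.71), ([233.9, 248.3], 0.67), ([262.5, 342.8], 0.67)]
side catch_knob [([382.1, 200.5], 0.45)]
side home_mark [([370.4, 211.8], 0.86)]
wrist steriliser []
wrist lid [([319.2, 322.2], 0.84)]
wrist lid_bar [([320.1, 375.0], 0.77)]
wrist lid_notch [([315.5, 164.2], 0.92)]
wrist catch_knob [([315.1, 110.7], 0.58)]
wrist home_mark [([317.8, 165.4], 0.98)]
23.3 [632.44506685  -5.49233    309.15239414] 
 [[ 0.807 -0.591  0.   ]
 [-0.591 -0.807 -0.   ]
 [ 0.    -0.    -1.   ]] [-0.31  0.68  0.46  1.5  -0.33  1.04 -1.97] [-0.34249402  1.16160397  0.58903224] 53.342053291069604
[692.26652985 -48.57110052 193.5       ] 150.5091272845386 [663.19357609 -29.23392252 165.        ] [664.92229527 -28.63717544 167.        ] 1.828818491046834
```

View pics/wrist12.png

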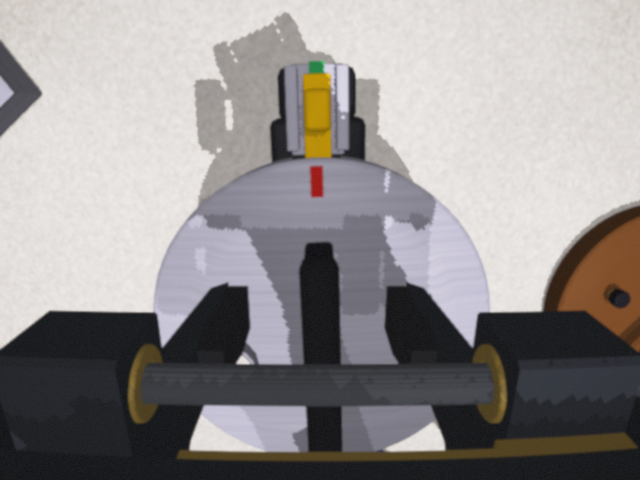

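View pics/scene12.png

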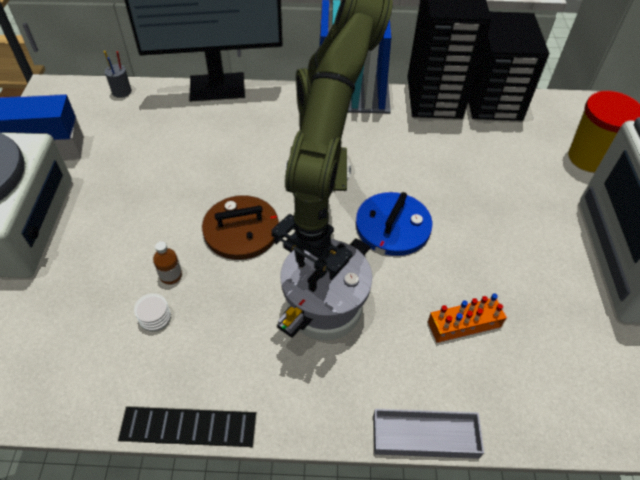

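```bash
python3 -c "
from h import *
print(env.sign_off())"
```

```text
the job is handed in; nothing more can be done
None
```

I handed the job in at about 23 s of the 70 s allowed. Every check I could make agrees that the lid is locked and the catch is home, but the sign-off gives no verdict.

- **Catch back:** I drew it back by about 18 mm. The cameras put the knob 167–168 mm from the axis, where 170 is fully back.
- **Lid dropped:** I turned the lid anticlockwise under light pressure. It fell into the gap about 1 rad before home and came down 13 mm on to the gasket. On the way the bar slipped a little in the jaws when the lid met the far side of the gap. I turned back, and the lid was down straight afterwards.
- **Lid home:** I pressed it down with 11–14 N and turned it clockwise until it met its stop (about 1 N m).
- **Catch in:** I slid it in until the force rose to about 6 N. Then I let go and moved clear.

**Last checks:**
- The wrist camera puts the notch within about 2 mm of the home mark.
- The knob is within about 1 mm of where it started, with the catch fully in.
- The lid stayed down after I released it. I judged this from the pictures and from the catch going in, and did not measure its final height separately.
- The rack, dishes and bottle look unmoved.

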